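# Strip the bored cap off a bent glass tube

### The arm

A 7-joint arm with a two-finger parallel gripper is mounted at the origin on the work surface. World frame = base frame: x ahead of the robot, y to its left, z up, the work surface at z = 0. Lengths are in m, angles in rad, forces in N, time in s.
With the tool pointing down it reaches from about 0.425 to 0.925 m from the base axis. Payload 6.8 kg.
Tool frame: the origin (TCP) lies at the very end of the fingers, on their centre line; the grasp point (between the pads) lies 19 mm behind it (bot.grasp_offset is the distance from the TCP to the grasp point, in m); z points along the fingers, y is the direction in which the jaws open and shut (so a half turn about z gives the same grasp; the last joint's range is limited). The gripper opens to 85 mm and grips with 20 to 120 N. Pads are 22 mm wide; open, the fingers measure 114 mm over their backs; the gripper's body (76 mm by 85 mm) begins 54 mm behind the grasp point. The pads swing forward as they close: fully open they stand 13 mm farther back than shut.
Start: joints at [-1.363, 0.477, 0.022, 1.555, -0.011, 1.109, -0.083], TCP at [0.21, 0.642, 0.209] pointing down, gripper open.
Joint ranges: [-2.96, 2.96], [-0.34, 2.1], [-1.41, 1.46], [0.24, 2.44], [-1.37, 4.51], [0.17, 1.92], [-2.96, 2.96]. Speed limits (rad/s): [2.39, 2.39, 3.14, 3.14, 3.14, 3.14, 3.14].

### API

Orientations are given as a unit quaternion [w, x, y, z].
In Python, from station import monitor, cams, bot, finder gives the robot as it stands.
- The arm moves only by the tool jog_arm, never from a script. Its argument "plan" is a list of rows, each an object of numbers: "x", "y", "z": the shift along the tool's x, y, z as a fraction of full scale; "wx", "wy", "wz": the turn, a rotation vector about the tool's x, y, z as a fraction of full scale. A call has 1 to 12 rows; each row is the pose to reach, as a shift and turn from the pose measured when the call began, along the tool's axes at that moment, turning the shorter way round; what a row does not reach only later rows make up. Full scale, the value 1, is 20 cm for a shift and 180 degrees for a turn. A row lasts 1/12 s, in which the tool goes at most 41.7 mm and 7.16 degrees, less where a joint would pass 70% of its speed; a pose out of reach is approached as far as the arm can. A call with a number of a shift or a turn outside -1 to 1 is refused whole. A call with a gripper value outside its range is refused whole. "hand" is the opening, from -1 (shut) to 1 (fully open), set as the call begins (left out, the last holds). The fingers move at their own pace and stop on an object; "grip_force" is the grip in N (left out, the last holds). Time passes only in rows, so rows that repeat a pose let the fingers close. It gives the time, the measured TCP pose, the force and the opening at its end, in the units of the state.
- monitor.get_obs(): the state, without advancing time (a new reading comes with each control period).
- cams.read_camera(name): name is "side" or "top" or "wrist"; returns the picture (420x560x3 uint8, red, green, blue); there is no depth.
- cams.get_calibration(name): a dict with "fx", "fy", "cx", "cy" (pixels), "extrinsics" (4x4, takes a point from world to camera coordinates). Camera axes: x right, y down, z forward; pixel columns grow to the right and rows downward; lengths in m; the calibration is good to about 2 mm. A picture is of the moment at which its call begins: read the wrist's pose just before it. get_calibration takes no time and is no camera call; for the wrist camera it gives the pose at the moment of the call.
- bot.hand_in(): hands the job in, once; it reports no verdict.
Trained networks look in the newest picture that a camera, given by its name, has taken for a name from the list of things; names that differ only in an ending like _2 or _b are one class to them, and where a whole thing is asked for, a point or a joint stands for the part that bears it (a point fixed in the world has none). Each returns a list of dicts, best first, with "confidence" (0 to 1); they miss things now and then, are a little off and sometimes report something else, mostly with a low value. They report only what shows in the picture. A call takes as long as a camera call. They do not tell look-alikes from the thing itself.
- finder.find_in(camera, target): "bbox" ([left, top, width, height] in pixels, round what is visible of it).
- finder.place_of(camera, target): "location" ([column, row] in pixels: a listed point, or the origin of a listed thing).
The state is a dict: "t": time; "q": joint angles; "joint_vel": joint speeds; "joint_torque": joint torques, N m; "eef_pos": TCP position; "tool_rot": TCP orientation; "contact_force": force on the tool from outside, world axes, zero at the start; "torque": the same for the moment, N m; "gripper_width": opening from 0.0 (shut) to 1.0 (fully open).
Only numpy, scipy, OpenCV 4.12 (cv2) and the standard library are available. Lean on these libraries where they do the work, as an engineer would, in place of code of your own. Each camera call takes 0.05 s, during which the arm holds its last target. There are 200 camera calls.

### The job

Strip this glass tube for washing: slide the black bored screw cap along the bent tube and off its open end, feeling your way round the bend so that the glass is never strained (it snaps at a load of about 12 N). Then lay the cap down in the empty half of the white parts tray, lowering it all the way before you let go, and leave the jar, the dish and the parts already in the tray where they are.

Things in the scene. Friction and masses are not known exactly. Their poses are not given: they have to be found in the camera images.
- stand: Retort stand, fixed: grey base plate 130 x 180 x 12, steel upright 12 thick and 300 high at (100, 140) in the stand's frame, boss head, and a clamp reaching along the stand's y at height 165. It holds a clear glass tube, 9 thick, that runs from the jaws towards the stand's -x to its open end. The tube neither gives nor turns. Origin: on the bench below point bend; z up.
- jaw (a point): Middle of the tube where the cork jaws grip it: (100, 0, 165) in the stand's frame, axes as the stand's. The jaws reach 11 mm to either side along x and 16 above the tube's axis; the clamp's screw, 48 mm towards +y, reaches 36 above it.
- bend (a point): Where the tube starts to bend: (0, 0, 165) in the stand's frame, axes as the stand's. From jaw to here the tube is straight and level. Here it bends by 13 degrees (radius 50) and goes on straight for 45 mm; the open, round end is at x = -55, 11 mm off the line of the straight part. To which side (up, down, left, right, between) differs each time and is not measured: see or feel it.
- cap: Black ribbed screw cap, 50 to 80 g, hung on the tube's straight part 50 to 75 mm from the jaws. Skirt 39 across, 24 long; steel nut 22 wide on the closed end. Bore 13 wide, 14 long: 2 mm play all round the tube; it passes the bend without being turned. Origin: on its axis, mid skirt. x along the axis: nut -21 to -12 (towards the tube's open end), open mouth at +12. It hangs 2 mm below the tube's axis.
- tray: White open tray, fixed, 190 (x) x 280 (y) x 26 high, walls and floor 4 thick, with a divider 23 high at y = 0. Small parts up to 50 high lie in the +y half, the -y half is empty. Origin: centre of the underside; z up.
- empty_half (a point): Centre of the floor of the tray's empty half, (0, -69, 4) in the tray's frame; this half measures 182 x 134 inside.
- stopper: Glass stopper 32 wide, 38 high, standing in the tray's +y half. Origin: centre of its underside.
- vial: Vial 24 wide, 50 high, standing in the tray's +y half. Origin: centre of its underside.
- dish: Low covered glass dish 90 wide, 14 high, on the bench below the tube's open end. Origin: centre of its underside.
- jar: Small jar with a black lid, 48 wide, 55 high, on the robot's side. Origin: centre of its underside.
- grommet: Black rubber grommet ring 40 across, 8 high, lying in the tray's +y half. Origin: centre of its underside.
Mind the look-alikes: they are no part of the job. Leave any orange or yellow look-alike of the cap alone.

How it is judged:
On the way, in this order (a step that is already met when the one before it is completed fails the run):
1. the cap has been slid off the tube's open end and is held in the fingers ((x of cap in the frame of jaw below -0.165 m or y of cap in the frame of jaw above 0.06 m or y of cap in the frame of jaw below -0.06 m or z of cap in the frame of jaw above 0.04 m) and contact force between cap and stand below 0.02 N and contact force between the fingers and cap above 1 N), for 0.1 s.
2. the cap has been lowered onto the floor of the tray's empty half while still held (contact force between cap and tray above 0.1 N and contact force between the fingers and cap above 0.5 N and z of cap in the frame of empty_half below 0.03 m and y of cap in the frame of empty_half below 0.065 m), for 0.05 s.
At the end, for the whole second after the job is handed in: The cap lies on the floor of the tray's empty half, inside its walls, let go and at rest (its centre less than 26 mm above that floor) (x of cap in the frame of empty_half between -0.09 and 0.09 m and y of cap in the frame of empty_half between -0.065 and 0.065 m and z of cap in the frame of empty_half below 0.026 m and linear speed of cap below 0.03 m/s); the robot touches nothing.
It fails at once if the glass tube snaps: the cap loads the tube or its stand with more than 12 N (contact force between cap and stand above 12 N).
It fails at once if the fingers or arm press on the tube or the stand with more than 12 N (contact force between any of the fingers, the arm and stand above 12 N).
It fails at once if the cap is dropped beside the tray (height (world z) of cap below 0.06 m and contact force between the fingers and cap below 0.01 N and horizontal distance between cap and tray above 0.18 m).
It fails at once if the dish, the jar or a part in the tray's other half is shifted by more than 30 mm (distance of any of jar, dish, stopper, vial, grommet from where it was at the start of the episode above 0.03 m).
It also fails if it takes over 70 s, if anything falls off the work surface, if the arm or the gripper's body presses on something with over 40 N, if the wrist force passes 120 N, or if a joint passes its speed limit or range.

## Working session

There is one attempt and no reset: what is moved stays moved. The work goes in short steps, Python scripts to look and compute and a tool call to move; the robot and the scene stay as the last step left them, time stands still between calls to the robot, and variables do not carry over. Pictures are saved under pics/ and viewed, about 8 in all and at most 12, crops included, and the job is handed in when it is done.

Besides the shell and the picture viewer there is one more tool, called after ">>>" by a JSON object that holds its "method" and its "body", one argument or row to a line. jog_arm: Moves the arm, as the interface text tells. Shift numbers are shares of 20 cm and turn numbers shares of 180 degrees, none past 1 either way. Its arguments: {"type":"object","properties":{"plan":{"type":"array","items":{"type":"object","properties":{"x":{"type":"number","minimum":-1,"maximum":1},"y":{"type":"number","minimum":-1,"maximum":1},"z":{"type":"number","minimum":-1,"maximum":1},"wx":{"type":"number","minimum":-1,"maximum":1},"wy":{"type":"number","minimum":-1,"maximum":1},"wz":{"type":"number","minimum":-1,"maximum":1}}}},"hand":{"type":"number"},"grip_force":{"type":"number"}},"required":["plan"]}

```bash
mkdir -p pics; cat > h.py <<'E'
import numpy as np, cv2
from scipy.spatial.transform import Rotation as R
from station import monitor, cams, bot, finder
def shot(c,fn=None):
    im=cams.read_camera(c)
    if fn: cv2.imwrite('pics/'+fn,im[:,:,::-1])
    return im
def proj(c,P):
    k=cams.get_calibration(c);E=np.array(k['extrinsics']);p=E[:3,:3]@np.asarray(P,float).T.reshape(3,-1)+E[:3,3:]
    return np.c_[k['fx']*p[0]/p[2]+k['cx'],k['fy']*p[1]/p[2]+k['cy']]
def ray(c,uv):
    k=cams.get_calibration(c);E=np.array(k['extrinsics']);d=np.array([(uv[0]-k['cx'])/k['fx'],(uv[1]-k['cy'])/k['fy'],1])
    return -E[:3,:3].T@E[:3,3],E[:3,:3].T@d
def atz(c,uv,z):
    o,d=ray(c,uv);return o+d*(z-o[2])/d[2]
def tri(obs):
    A=np.zeros((3,3));b=np.zeros(3)
    for c,uv in obs:
        o,d=ray(c,uv);d/=np.linalg.norm(d);M=np.eye(3)-np.outer(d,d);A+=M;b+=M@o
    X=np.linalg.solve(A,b);return X,[np.round(proj(c,X)[0]-uv,1) for c,uv in obs]
E
python3 - <<'E'
from h import *
np.set_printoptions(precision=3,suppress=True)
a=shot('side');b=shot('top')
cv2.imwrite('pics/side0.png',a[:,:,::-1]);cv2.imwrite('pics/top0.png',b[:,:,::-1])
o=monitor.get_obs();print(o['eef_pos'],o['tool_rot'],o['t'],o['contact_force'])
for c in('side','top'):
    C,_=ray(c,(280,210));print(c,C)
    for t in('cap','jaw','bend','empty_half','dish','jar','tray','stand'):
        print(c,t,[(np.round(r['location']),round(r['confidence'],2)) for r in finder.place_of(c,t)[:3]])
E
```

```text
[0.209 0.641 0.208] [-0.     0.157  0.988 -0.001] 0.1 [ 1.009  0.545 -0.458]
side [ 0.055 -0.614  0.642]
side cap [(array([287., 202.]), 0.7), (array([250., 137.]), 0.59), (array([312., 195.]), 0.49)]
side jaw [(array([269., 128.]), 0.86)]
side bend [(array([237., 145.]), 0.72)]
side empty_half [(array([425., 348.]), 0.87)]
side dish [(array([226., 216.]), 0.86), (array([213., 294.]), 0.71), (array([251., 137.]), 0.3)]
side jar [(array([211., 293.]), 0.62)]
side tray [(array([392., 323.]), 0.69)]
side stand [(array([236., 205.]), 0.86), (array([271., 129.]), 0.56)]
top [0.389 0.038 1.083]
top cap [(array([203., 177.]), 0.85), (array([204., 137.]), 0.68), (array([152., 173.]), 0.61)]
top jaw [(array([147., 144.]), 0.63)]
top bend [(array([155., 199.]), 0.96)]
top empty_half [(array([418., 205.]), 0.93)]
top dish [(array([170., 236.]), 0.76)]
top jar [(array([271., 310.]), 0.56)]
top tray [(array([386., 207.]), 0.89), (array([339., 184.]), 0.25)]
top stand []
```

View pics/side0.png

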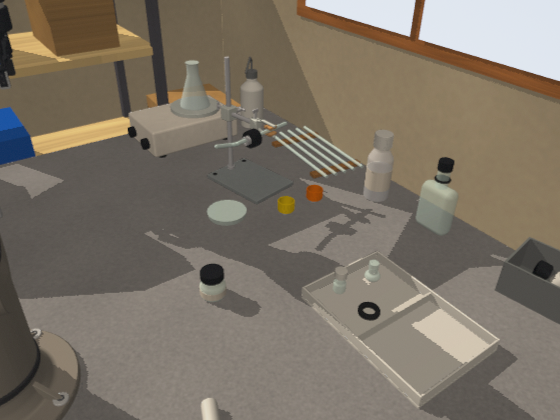

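View pics/top0.png

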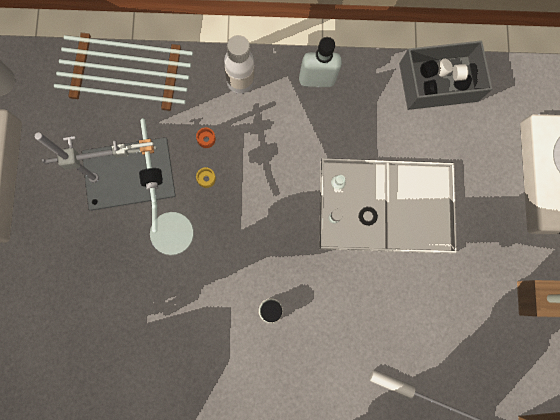

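```bash
python3 - <<'E'
from h import *
np.set_printoptions(precision=4,suppress=True)
a=cv2.imread('pics/side0.png')[90:240,180:340];b=cv2.imread('pics/top0.png')[110:260,100:260]
cv2.imwrite('pics/crop0.png',cv2.resize(np.vstack([a[:, :160],b]),None,fx=2.0*2.5/2.5,fy=2,interpolation=cv2.INTER_CUBIC) if 0 else cv2.resize(np.hstack([a,b]),None,fx=2.5,fy=2.5,interpolation=cv2.INTER_CUBIC))
for n,s,t in[('jaw',(269,128),(147,144)),('bend',(237,145),(155,199)),('cap',(250,137),(152,173))]: print(n,*tri([('side',s),('top',t)]))
print(atz('top',(418,205),.004),atz('side',(425,348),.004),atz('top',(386,207),0),atz('side',(392,323),0))
E
```

```text
jaw [0.6574 0.2389 0.1674] [array([ 1.4, -0.2]), array([-1. ,  1.5])]
bend [0.5591 0.2199 0.1592] [array([ 1. , -0.1]), array([-0.7,  1.1])]
cap [0.6025 0.2288 0.1638] [array([ 2.6, -0.3]), array([-1.7,  2.8])]
[ 0.5914 -0.3056  0.004 ] [ 0.5829 -0.3098  0.004 ] [ 0.5861 -0.2382  0.    ] [ 0.5823 -0.2381  0.    ]
```

View pics/crop0.png

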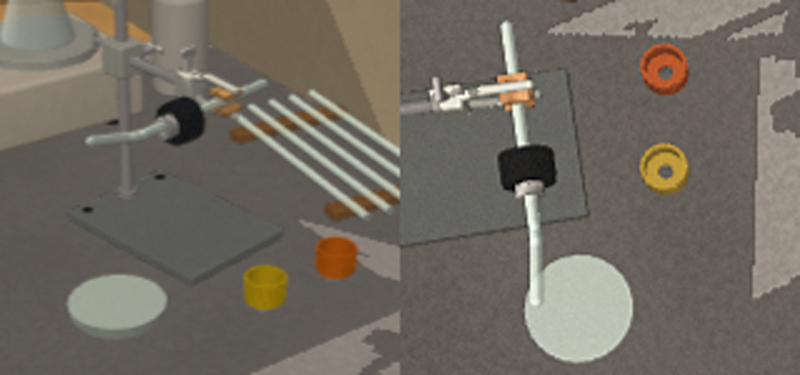

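Cap candidates: black on the tube at side (250,137) / top (152,178); yellow at top (204,177) and orange at top (204,137) lie on the bench. The black one threaded on the tube fits the description. The bend is faint, so I'll fit its direction from pixels of tube ends.

```bash
cat > fit.py <<'E'
from h import *
from scipy.optimize import least_squares
def W(p,L): 
    c,s=np.cos(p[2]),np.sin(p[2]); L=np.asarray(L,float).reshape(-1,3)
    return np.c_[p[0]+c*L[:,0]-s*L[:,1],p[1]+s*L[:,0]+c*L[:,1],L[:,2]+p[5]]
def tip(p): return [-55,11*np.cos(p[3]),165+11*np.sin(p[3])]
E
python3 - <<'E'
from fit import *
np.set_printoptions(precision=4,suppress=True)
s=lambda x,y:(180+x/2.5,90+y/2.5); t=lambda x,y:(100+(x-400)/2.5,110+y/2.5)
cap=dict(side=[s(181,121)],top=[t(527,170)])
def res(p):
    T=W(p,[np.array(tip(p))/1e3,[.1,0,.165],[0,0,.165],[p[4],0,.163],[.1,.14,.3]])
    r=[]
    S=[(0,s(90,141),.7),(1,s(228,97),1.5),(1,(269,128),2),(2,(237,145),2),(3,s(183,121),1.5)]
    P=[(0,t(537,302),.7),(1,t(515,90),1.5),(1,(147,144),2),(2,(155,199),2),(3,t(526,170),1.5)]
    for c,O in(('side',S),('top',P)):
        q=proj(c,T)
        for i,u,w in O:r+=list((q[i]-u)/w)
    return np.array(r+[p[5]/.002])
for ph in range(0,360,45):
    f=least_squares(res,[.559,.22,.19,np.radians(ph),.04,0],x_scale=[.01,.01,.1,1,.01,.002]);print(ph,f.cost,f.x,np.degrees(f.x[3])%360)
p=f.x
print(res(p).round(1));print('cap',W(p,[[p[4],0,.163]]),'jaw',W(p,[[.1,0,.165]]),'yaw',np.degrees(p[2]),'tip',W(p,[np.array(tip(p))/1e3]))
E
```

```text
0 3.5375198276089628 [0.558  0.2179 0.206  0.8715 0.0426 0.0001] 49.930820748718176
45 3.537519827607314 [0.558  0.2179 0.206  0.8715 0.0426 0.0001] 49.930858824572326
90 3.5375198276096835 [0.558  0.2179 0.206  0.8715 0.0426 0.0001] 49.93080870986829
135 3.5375198276074555 [0.558  0.2179 0.206  0.8715 0.0426 0.0001] 49.930850370495186
180 3.5375198276070745 [0.558  0.2179 0.206  0.8715 0.0426 0.0001] 49.930844589002554
225 3.5375198276098025 [0.558  0.2179 0.206  0.8715 0.0426 0.0001] 49.930863508461705
270 3.537519827610683 [0.558  0.2179 0.206  7.1546 0.0426 0.0001] 49.93083197220557
315 3.537519827607005 [0.558  0.2179 0.206  7.1546 0.0426 0.0001] 49.930848222625116
[ 0.3  0.2 -0.8  0.1  0.5  0.5  0.5 -1.  -0.7 -0.5 -0.3 -0.6  0.4  0.5
 -0.2  1.3 -0.1  0.6  0.7 -0.4  0. ]
cap [[0.5997 0.2266 0.1631]] jaw [[0.6559 0.2384 0.1651]] yaw 11.80343087429958 tip [[0.5027 0.2136 0.1735]]
```

>>> {"method": "jog_arm", "body": {
  "plan": [
    {"z": -0.2},
    {"z": -0.4},
    {"z": -0.6},
    {"x": -0.15,"y": -0.12,"z": -0.65,"wz": -0.03},
    {"x": -0.3,"y": -0.24,"z": -0.65,"wz": -0.06},
    {"x": -0.45,"y": -0.36,"z": -0.65,"wz": -0.09},
    {"x": -0.6,"y": -0.48,"z": -0.65,"wz": -0.12},
    {"x": -0.75,"y": -0.6,"z": -0.65,"wz": -0.15},
    {"x": -0.92,"y": -0.73,"z": -0.65,"wz": -0.166},
    {"x": -0.92,"y": -0.73,"z": -0.65,"wz": -0.166},
    {"x": -0.92,"y": -0.73,"z": -0.65,"wz": -0.166}
  ],
  "hand": 1,
  "grip_force": 20
}}

```text
invalid input at $.plan[0]: expected keys x, y, z, wx, wy, wz
```

```bash
cat >> h.py <<'E'
def togo(P,yaw=None):
    o=monitor.get_obs();q=o['tool_rot'];r=R.from_quat([q[1],q[2],q[3],q[0]]);print('t',round(o['t'],2),'pos',np.round(o['eef_pos'],4),'w',round(o['gripper_width'],3),'F',np.round(o['contact_force'],2),'T',np.round(o['torque'],2))
    print('shift/0.2:',(r.inv().apply(np.array(P)-o['eef_pos'])/.2).round(3))
    if yaw is not None:
        a=np.radians(yaw); x=np.array([-np.cos(a),-np.sin(a),0]);z=np.array([0,0,-1.]);M=R.from_matrix(np.c_[x,np.cross(z,x),z])
        print('turn/180:',((r.inv()*M).as_rotvec()/np.pi).round(4))
E
python3 -c "
from h import *
togo([.47,.21,.34],11.8)"
```

```text
t 0.9 pos [0.2096 0.6416 0.2089] w 1.0 F [ 0.17  0.3  -0.38] T [0.02 0.02 0.01]
shift/0.2: [-1.908 -1.647 -0.655]
turn/180: [ 0.      0.     -0.1661]
```

All six keys are needed.

>>> {"method": "jog_arm", "body": {
  "plan": [
    {"x": 0,"y": 0,"z": -0.2,"wx": 0,"wy": 0,"wz": 0},
    {"x": 0,"y": 0,"z": -0.4,"wx": 0,"wy": 0,"wz": 0},
    {"x": 0,"y": 0,"z": -0.6,"wx": 0,"wy": 0,"wz": 0},
    {"x": -0.15,"y": -0.13,"z": -0.65,"wx": 0,"wy": 0,"wz": -0.03},
    {"x": -0.3,"y": -0.26,"z": -0.65,"wx": 0,"wy": 0,"wz": -0.06},
    {"x": -0.45,"y": -0.39,"z": -0.65,"wx": 0,"wy": 0,"wz": -0.09},
    {"x": -0.6,"y": -0.52,"z": -0.65,"wx": 0,"wy": 0,"wz": -0.12},
    {"x": -0.75,"y": -0.65,"z": -0.65,"wx": 0,"wy": 0,"wz": -0.15},
    {"x": -0.95,"y": -0.82,"z": -0.65,"wx": 0,"wy": 0,"wz": -0.166},
    {"x": -0.95,"y": -0.82,"z": -0.65,"wx": 0,"wy": 0,"wz": -0.166},
    {"x": -0.95,"y": -0.82,"z": -0.65,"wx": 0,"wy": 0,"wz": -0.166}
  ],
  "hand": 1,
  "grip_force": 20
}}

```text
t: 1.82
eef_pos: [0.3426, 0.4229, 0.3396]
tool_rot: [0.001, -0.099, 0.995, -0.0]
contact_force: [-0.2, 0.6, -0.3]
gripper_width: 1.001
```

```bash
python3 -c "
from h import *
togo([.47,.205,.34],11.8)"
```

```text
t 1.82 pos [0.3426 0.4229 0.3396] w 1.001 F [-0.23  0.57 -0.28] T [-0.04  0.04  0.04]
shift/0.2: [-4.110e-01 -1.193e+00 -1.000e-03]
turn/180: [-0.0001  0.0005 -0.0026]
```

>>> {"method": "jog_arm", "body": {
  "plan": [
    {"x": -0.07,"y": -0.17,"z": 0,"wx": 0,"wy": 0,"wz": 0},
    {"x": -0.14,"y": -0.34,"z": 0,"wx": 0,"wy": 0,"wz": 0},
    {"x": -0.21,"y": -0.5,"z": 0,"wx": 0,"wy": 0,"wz": 0},
    {"x": -0.28,"y": -0.68,"z": 0,"wx": 0,"wy": 0,"wz": 0},
    {"x": -0.35,"y": -0.85,"z": 0,"wx": 0,"wy": 0,"wz": -0.003},
    {"x": -0.41,"y": -1,"z": 0,"wx": 0,"wy": 0,"wz": -0.003},
    {"x": -0.41,"y": -1,"z": 0,"wx": 0,"wy": 0,"wz": -0.003},
    {"x": -0.41,"y": -1,"z": 0,"wx": 0,"wy": 0,"wz": -0.003}
  ]
}}

```text
t: 2.48
eef_pos: [0.463, 0.2424, 0.3399]
tool_rot: [0.001, -0.102, 0.995, 0.0]
contact_force: [-0.1, 0.2, -0.4]
gripper_width: 0.998
```

```bash
python3 -c "
from h import *
togo([.6,.2266,.3],11.8)"
```

```text
t 2.48 pos [0.463  0.2424 0.3399] w 0.998 F [-0.13  0.2  -0.4 ] T [-0.06  0.01  0.03]
shift/0.2: [-0.654 -0.216  0.201]
turn/180: [-0.0001  0.0006 -0.0006]
```

>>> {"method": "jog_arm", "body": {
  "plan": [
    {"x": 0,"y": -0.1,"z": 0,"wx": 0,"wy": 0,"wz": 0},
    {"x": 0,"y": -0.216,"z": 0,"wx": 0,"wy": 0,"wz": 0},
    {"x": -0.2,"y": -0.216,"z": 0,"wx": 0,"wy": 0,"wz": 0},
    {"x": -0.4,"y": -0.216,"z": 0.1,"wx": 0,"wy": 0,"wz": 0},
    {"x": -0.55,"y": -0.216,"z": 0.2,"wx": 0,"wy": 0,"wz": 0},
    {"x": -0.655,"y": -0.216,"z": 0.2,"wx": 0,"wy": 0,"wz": 0},
    {"x": -0.655,"y": -0.216,"z": 0.2,"wx": 0,"wy": 0,"wz": 0},
    {"x": -0.655,"y": -0.216,"z": 0.2,"wx": 0,"wy": 0,"wz": 0}
  ]
}}

```text
t: 3.15
eef_pos: [0.5996, 0.2294, 0.2989]
tool_rot: [-0.0, -0.103, 0.995, -0.0]
contact_force: [-0.4, 0.2, -0.6]
gripper_width: 1.001
```

```bash
python3 - <<'E'
from fit import *
togo([.6,.2266,.3],11.8)
im=shot('wrist')
for t in('cap','jaw','bend'): print(t,[(np.round(r['location'],1),round(r['confidence'],2),atz('wrist',r['location'],.163 if t=='cap' else .165).round(4)) for r in finder.place_of('wrist',t)[:3]])
print(ray('wrist',(280,210))[0])
p=[.558,.2179,.206,.8715,.0426,0]
v=im[:,:,::-1].copy()
for L,c in(([[.1,0,.165],[0,0,.165]],(0,0,255)),([[0,0,.165],np.array(tip(p))/1e3],(0,255,0)),([[.0306,-.0195,.163],[.0306,.0195,.163]],(255,0,0)),([[.0546,-.0195,.163],[.0546,.0195,.163]],(255,0,0))):
    q=proj('wrist',W(p,L)).round().astype(int);print(q.tolist())
    cv2.line(v,tuple(map(int,q[0])),tuple(map(int,q[1])),c,1)
cv2.imwrite('pics/w1.png',v)
E
```

```text
t 3.15 pos [0.5996 0.2294 0.2989] w 1.001 F [-0.37  0.18 -0.64] T [-0.05  0.05  0.03]
shift/0.2: [ 0.001 -0.014 -0.006]
turn/180: [-0.     -0.      0.0002]
cap [(array([210.6, 238.7]), 0.89, array([0.6594, 0.1675, 0.163 ])), (array([220.5, 175.4]), 0.73, array([0.5995, 0.1677, 0.163 ])), (array([290.6, 189.5]), 0.68, array([0.5994, 0.2292, 0.163 ]))]
jaw [(array([290.9, 250.9]), 0.68, array([0.6557, 0.2409, 0.165 ]))]
bend []
[0.52310154 0.21183084 0.46552103]
[[289, 250], [288, 140]]
[[288, 140], [298, 68]]
[[266, 175], [311, 175]]
[[266, 202], [311, 202]]
```

View pics/w1.png

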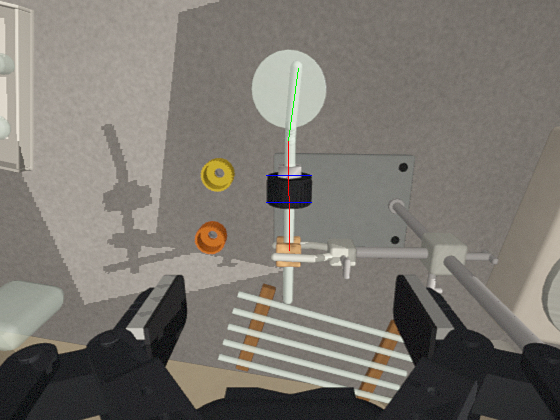

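The overlay agrees with the picture (cap at (289,189), 45 px wide, tube end (298,67)): bend goes up and left as fitted. Descending on the cap.

>>> {"method": "jog_arm", "body": {
  "plan": [
    {"x": 0.002,"y": -0.009,"z": 0.12,"wx": 0,"wy": 0,"wz": 0},
    {"x": 0.002,"y": -0.009,"z": 0.25,"wx": 0,"wy": 0,"wz": 0},
    {"x": 0.002,"y": -0.009,"z": 0.38,"wx": 0,"wy": 0,"wz": 0},
    {"x": 0.002,"y": -0.009,"z": 0.5,"wx": 0,"wy": 0,"wz": 0},
    {"x": 0.002,"y": -0.009,"z": 0.6,"wx": 0,"wy": 0,"wz": 0},
    {"x": 0.002,"y": -0.009,"z": 0.68,"wx": 0,"wy": 0,"wz": 0},
    {"x": 0.002,"y": -0.009,"z": 0.74,"wx": 0,"wy": 0,"wz": 0},
    {"x": 0.002,"y": -0.009,"z": 0.77,"wx": 0,"wy": 0,"wz": 0},
    {"x": 0.002,"y": -0.009,"z": 0.77,"wx": 0,"wy": 0,"wz": 0},
    {"x": 0.002,"y": -0.009,"z": 0.77,"wx": 0,"wy": 0,"wz": 0},
    {"x": 0.002,"y": -0.009,"z": 0.77,"wx": 0,"wy": 0,"wz": 0}
  ]
}}

```text
t: 4.27
eef_pos: [0.6002, 0.2264, 0.1483]
tool_rot: [0.002, -0.103, 0.995, 0.001]
contact_force: [0.5, -0.1, 0.5]
gripper_width: 1.001
```

```bash
python3 - <<'E'
from fit import *
np.set_printoptions(precision=4,suppress=True)
togo([.5997,.2275,.145],11.8)
im=shot('wrist')
for t in('cap','jaw'): print(t,[(np.round(r['location'],1),round(r['confidence'],2),atz('wrist',r['location'],.163 if t=='cap' else .165).round(4)) for r in finder.place_of('wrist',t)[:2]])
p=[.558,.2179,.206,.8715,.0426,0]
v=im[:,:,::-1].copy()
for L,c in(([[.1,0,.165],[0,0,.165]],(0,0,255)),([[0,0,.165],np.array(tip(p))/1e3],(0,255,0)),([[.0306,-.0195,.163],[.0306,.0195,.163]],(255,0,0)),([[.0546,-.0195,.163],[.0546,.0195,.163]],(255,0,0))):
    q=proj('wrist',W(p,L)).round().astype(int)
    cv2.line(v,tuple(map(int,q[0])),tuple(map(int,q[1])),c,1)
cv2.imwrite('pics/w2.png',v)
E
```

```text
t 4.27 pos [0.6002 0.2264 0.1483] w 1.001 F [ 0.46 -0.13  0.5 ] T [ 0.05 -0.02  0.  ]
shift/0.2: [0.002 0.006 0.017]
turn/180: [ 0.0005  0.0015 -0.0002]
cap [(array([294.4, 269.1]), 0.83, array([0.599 , 0.2282, 0.163 ])), (array([189.3, 210.5]), 0.79, array([0.5804, 0.1771, 0.163 ]))]
jaw [(array([294.4, 373. ]), 0.98, array([0.6549, 0.24  , 0.165 ]))]
```

View pics/w2.png

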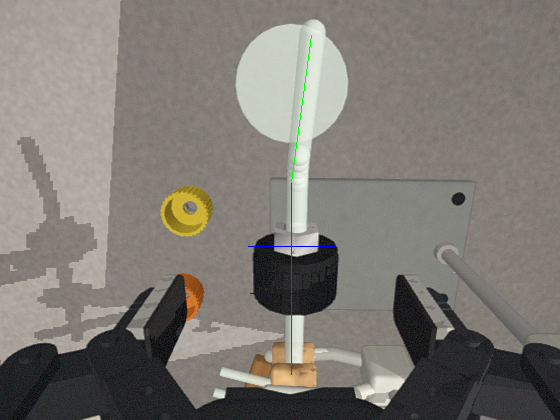

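The cap's axis sits ~4 px (2 mm) left (+y) of the plan and the tube's yaw is ~1° less. I'll correct and grip.

>>> {"method": "jog_arm", "body": {
  "plan": [
    {"x": 0,"y": 0.01,"z": 0.01,"wx": 0,"wy": 0,"wz": 0.005},
    {"x": 0,"y": 0.01,"z": 0.017,"wx": 0,"wy": 0,"wz": 0.005},
    {"x": 0,"y": 0.01,"z": 0.017,"wx": 0,"wy": 0,"wz": 0.005},
    {"x": 0,"y": 0.01,"z": 0.017,"wx": 0,"wy": 0,"wz": 0.005}
  ]
}}

```text
t: 4.75
eef_pos: [0.5995, 0.2283, 0.1444]
tool_rot: [0.002, -0.095, 0.995, 0.001]
contact_force: [0.1, -0.4, -0.0]
gripper_width: 1.001
```

>>> {"method": "jog_arm", "body": {
  "plan": [
    {"x": 0,"y": 0,"z": 0,"wx": 0,"wy": 0,"wz": 0},
    {"x": 0,"y": 0,"z": 0,"wx": 0,"wy": 0,"wz": 0},
    {"x": 0,"y": 0,"z": 0,"wx": 0,"wy": 0,"wz": 0},
    {"x": 0,"y": 0,"z": 0,"wx": 0,"wy": 0,"wz": 0},
    {"x": 0,"y": 0,"z": 0,"wx": 0,"wy": 0,"wz": 0},
    {"x": 0,"y": 0,"z": 0,"wx": 0,"wy": 0,"wz": 0},
    {"x": 0,"y": 0,"z": 0,"wx": 0,"wy": 0,"wz": 0},
    {"x": 0,"y": 0,"z": 0,"wx": 0,"wy": 0,"wz": 0},
    {"x": 0,"y": 0,"z": 0,"wx": 0,"wy": 0,"wz": 0},
    {"x": 0,"y": 0,"z": 0,"wx": 0,"wy": 0,"wz": 0}
  ],
  "hand": -1,
  "grip_force": 20
}}

```text
t: 5.58
eef_pos: [0.5996, 0.2282, 0.1445]
tool_rot: [0.002, -0.095, 0.995, 0.001]
contact_force: [-0.9, -0.0, 1.2]
gripper_width: 0.409
```

```bash
python3 - <<'E'
from fit import *
togo([.6,.2284,.145],10.8)
shot('wrist','w3.png')
E
```

```text
t 5.58 pos [0.5996 0.2282 0.1445] w 0.409 F [-0.87 -0.04  1.15] T [-0.13  0.07  0.02]
shift/0.2: [-0.002  0.    -0.002]
turn/180: [0.0004 0.0012 0.0004]
```

View pics/w3.png

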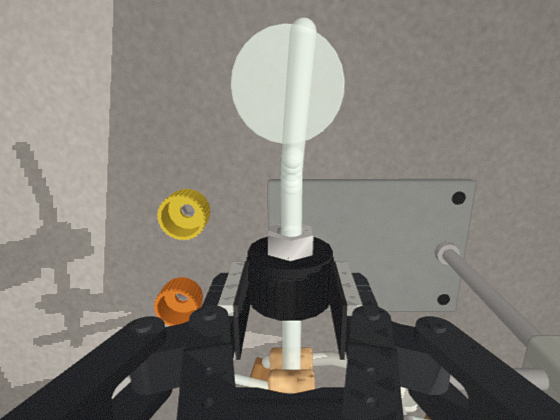

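Gripped squarely (nut and tube both at column 290). Lift 2 mm to centre the bore on the tube, then feel.

>>> {"method": "jog_arm", "body": {
  "plan": [
    {"x": 0,"y": 0,"z": -0.005,"wx": 0,"wy": 0,"wz": 0},
    {"x": 0,"y": 0,"z": -0.01,"wx": 0,"wy": 0,"wz": 0},
    {"x": 0,"y": 0,"z": -0.01,"wx": 0,"wy": 0,"wz": 0},
    {"x": 0,"y": 0,"z": -0.01,"wx": 0,"wy": 0,"wz": 0}
  ]
}}

```text
t: 5.97
eef_pos: [0.5995, 0.2283, 0.1464]
tool_rot: [0.002, -0.095, 0.995, 0.001]
contact_force: [-0.6, 0.6, -0.7]
gripper_width: 0.411
```

>>> {"method": "jog_arm", "body": {
  "plan": [
    {"x": 0.02,"y": 0,"z": 0,"wx": 0,"wy": 0,"wz": 0},
    {"x": 0.04,"y": 0,"z": 0,"wx": 0,"wy": 0,"wz": 0},
    {"x": 0.06,"y": 0,"z": 0,"wx": 0,"wy": 0,"wz": 0},
    {"x": 0.06,"y": 0,"z": 0,"wx": 0,"wy": 0,"wz": 0}
  ]
}}

```text
t: 6.3
eef_pos: [0.5866, 0.2259, 0.1463]
tool_rot: [0.001, -0.095, 0.995, 0.001]
contact_force: [0.4, 0.3, -1.0]
gripper_width: 0.41
```

```bash
python3 - <<'E'
from fit import *
togo([.6,.2284,.147],10.8)
E
```

```text
t 6.3 pos [0.5866 0.2259 0.1463] w 0.41 F [ 0.4   0.25 -1.03] T [ 0.02  0.01 -0.03]
shift/0.2: [-0.068 -0.    -0.003]
turn/180: [0.0004 0.0009 0.0005]
```

```bash
cat >> fit.py <<'E'
# stand origin re-anchored on the gripped cap: axis through (.5996,.2283) at s=.0425, yaw 10.8 deg
YAW=np.radians(10.8)
P0=[.5996-.0425*np.cos(YAW),.2283-.0425*np.sin(YAW),YAW,0,0,0]
def line(phi,x):  # x mm beyond bend -> local pts (m)
    x=np.asarray(x,float);o=np.where(x<0,0,np.where(x<11.25,50-np.sqrt(np.maximum(2500-np.clip(x,0,12)**2,0)),1.28+(x-11.25)*np.tan(np.radians(13))))
    return np.c_[-x,o*np.cos(phi),165+o*np.sin(phi)]/1e3
E
python3 - <<'E'
from fit import *
im=shot('wrist');v=im[:,:,::-1].copy()
big=cv2.resize(v[0:250,200:400],None,fx=3,fy=2.4,interpolation=cv2.INTER_CUBIC)
for ph,c in((20,(0,0,255)),(50,(0,255,0)),(80,(255,0,0))):
    q=proj('wrist',W(P0,line(np.radians(ph),[-20,0,5,11,30,55])));print(ph,q[[1,3,5]].round(1).tolist())
    for a in q: cv2.circle(big,(int((a[0]-200)*3),int(a[1]*2.4)),3,c,-1)
    print([ (cam,proj(cam,W(P0,line(np.radians(ph),[0,55]))).round(1).tolist()) for cam in('side','top')])
cv2.imwrite('pics/w4.png',big)
E
```

```text
20 [[289.8, 212.1], [292.6, 187.5], [318.8, 74.8]]
[('side', [[237.3, 142.5], [214.3, 147.4]]), ('top', [[153.4, 200.2], [151.1, 231.1]])]
50 [[289.8, 212.1], [291.7, 187.8], [310.4, 74.1]]
[('side', [[237.3, 142.5], [215.3, 145.8]]), ('top', [[153.4, 200.2], [152.5, 230.5]])]
80 [[289.8, 212.1], [290.3, 187.9], [295.6, 73.7]]
[('side', [[237.3, 142.5], [216.9, 145.6]]), ('top', [[153.4, 200.2], [155.3, 229.8]])]
```

View pics/w4.png

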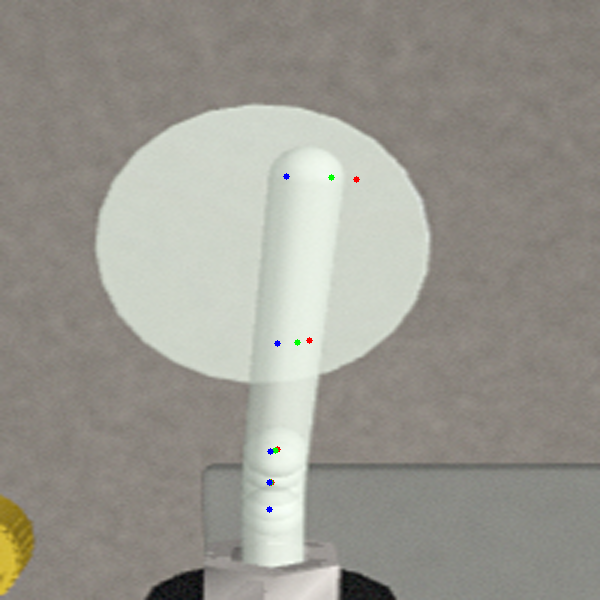

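```bash
cat > plan.py <<'E'
from fit import *
import sys
def plan(phi_deg,xs,ylat=0.0003,b=np.array([.014,0,-.0187]),dz=0,yaw0=10.8):
    """rows from the CURRENT measured pose putting the bore's middle at x mm beyond bend, axis on tangent"""
    phi=np.radians(phi_deg);o=monitor.get_obs();q=o['tool_rot'];r=R.from_quat([q[1],q[2],q[3],q[0]])
    a=np.radians(yaw0);X=np.array([-np.cos(a),-np.sin(a),0]);Z=np.array([0,0,-1.]);M=R.from_matrix(np.c_[X,np.cross(Z,X),Z])
    for x in xs:
        L=line(phi,[x]);L[0,1]+=ylat;L[0,2]+=dz;B=W(P0,L)[0]
        th=np.interp(x,[-5,16],[0,np.radians(13)])
        Rt=M*R.from_rotvec(th*np.array([0,np.sin(phi),np.cos(phi)]))
        T=B-Rt.apply(b)
        print(x,'shift',(r.inv().apply(T-o['eef_pos'])/.2).round(4),'turn',((r.inv()*Rt).as_rotvec()/np.pi).round(4),'TCP',T.round(4))
E
python3 - <<'E'
from plan import *
togo([.6,.2284,.147],10.8)
plan(70,[-15,-10,-5,0,5,10,15,20,25,30,40,50,60,75,90])
E
```

```text
t 6.35 pos [0.5871 0.226  0.1464] w 0.41 F [-1.64  0.53 -0.04] T [-0.07 -0.    0.03]
shift/0.2: [-0.066 -0.    -0.003]
turn/180: [0.0005 0.0011 0.0005]
-15 shift [0.0041 0.001  0.0005] turn [0.0005 0.0011 0.0005] TCP [0.5863 0.2261 0.1463]
-10 shift [0.0291 0.0011 0.0004] turn [0.0005 0.0011 0.0005] TCP [0.5814 0.2251 0.1463]
-5 shift [0.0541 0.0011 0.0004] turn [0.0005 0.0011 0.0005] TCP [0.5765 0.2242 0.1463]
0 shift [ 0.0839 -0.0001  0.0037] turn [0.0004 0.0172 0.0064] TCP [0.5706 0.2228 0.1456]
5 shift [ 0.114  -0.0008  0.0056] turn [0.0004 0.0334 0.0123] TCP [0.5648 0.2216 0.1452]
10 shift [ 0.1442 -0.0005  0.0048] turn [0.0004 0.0496 0.0182] TCP [0.5588 0.2205 0.1453]
15 shift [0.1745 0.0005 0.002 ] turn [0.0004 0.0657 0.0241] TCP [0.5528 0.2195 0.1459]
20 shift [ 0.2006  0.0024 -0.003 ] turn [0.0004 0.0689 0.0253] TCP [0.5476 0.2189 0.1469]
25 shift [ 0.2256  0.0044 -0.0085] turn [0.0004 0.0689 0.0253] TCP [0.5426 0.2184 0.1479]
30 shift [ 0.2506  0.0064 -0.014 ] turn [0.0004 0.0689 0.0253] TCP [0.5377 0.2178 0.149 ]
40 shift [ 0.3005  0.0105 -0.025 ] turn [0.0004 0.0689 0.0253] TCP [0.5277 0.2167 0.1512]
50 shift [ 0.3505  0.0145 -0.036 ] turn [0.0004 0.0689 0.0253] TCP [0.5177 0.2156 0.1534]
60 shift [ 0.4004  0.0186 -0.047 ] turn [0.0004 0.0689 0.0253] TCP [0.5077 0.2145 0.1555]
75 shift [ 0.4754  0.0246 -0.0635] turn [0.0004 0.0689 0.0253] TCP [0.4928 0.2129 0.1588]
90 shift [ 0.5503  0.0307 -0.0801] turn [0.0004 0.0689 0.0253] TCP [0.4778 0.2112 0.1621]
```

>>> {"method": "jog_arm", "body": {
  "plan": [
    {"x": 0.027,"y": 0.001,"z": 0,"wx": 0,"wy": 0.001,"wz": 0},
    {"x": 0.054,"y": 0.001,"z": 0,"wx": 0,"wy": 0.001,"wz": 0},
    {"x": 0.069,"y": 0.0005,"z": 0.002,"wx": 0,"wy": 0.009,"wz": 0.003},
    {"x": 0.084,"y": 0,"z": 0.0037,"wx": 0,"wy": 0.017,"wz": 0.006},
    {"x": 0.084,"y": 0,"z": 0.0037,"wx": 0,"wy": 0.017,"wz": 0.006},
    {"x": 0.084,"y": 0,"z": 0.0037,"wx": 0,"wy": 0.017,"wz": 0.006}
  ]
}}

```text
t: 6.85
eef_pos: [0.5706, 0.2228, 0.1456]
tool_rot: [-0.025, -0.086, 0.996, -0.002]
contact_force: [-0.7, 0.4, -0.3]
gripper_width: 0.406
```

```bash
python3 - <<'E'
from plan import *
plan(70,[0,5,7.5,10])
E
```

```text
0 shift [-0.0001  0.0002 -0.0003] turn [0.0004 0.0004 0.0005] TCP [0.5706 0.2228 0.1456]
5 shift [ 0.0298 -0.001   0.0032] turn [0.0004 0.0166 0.0064] TCP [0.5648 0.2216 0.1452]
7.5 shift [ 0.0448 -0.0013  0.0039] turn [0.0004 0.0246 0.0093] TCP [0.5618 0.221  0.1452]
10 shift [ 0.06   -0.0013  0.004 ] turn [0.0004 0.0327 0.0123] TCP [0.5588 0.2205 0.1453]
```

>>> {"method": "jog_arm", "body": {
  "plan": [
    {"x": 0.015,"y": -0.0005,"z": 0.0018,"wx": 0,"wy": 0.008,"wz": 0.003},
    {"x": 0.03,"y": -0.001,"z": 0.0032,"wx": 0,"wy": 0.0166,"wz": 0.0064},
    {"x": 0.045,"y": -0.0013,"z": 0.0039,"wx": 0,"wy": 0.0246,"wz": 0.009},
    {"x": 0.06,"y": -0.0013,"z": 0.004,"wx": 0,"wy": 0.0327,"wz": 0.012},
    {"x": 0.06,"y": -0.0013,"z": 0.004,"wx": 0,"wy": 0.0327,"wz": 0.012},
    {"x": 0.06,"y": -0.0013,"z": 0.004,"wx": 0,"wy": 0.0327,"wz": 0.012}
  ]
}}

```text
t: 7.35
eef_pos: [0.5589, 0.2205, 0.1452]
tool_rot: [-0.075, -0.067, 0.995, -0.007]
contact_force: [-0.7, -0.5, -0.6]
gripper_width: 0.413
```

```bash
python3 - <<'E'
from plan import *
plan(70,[10,15,20,25])
E
```

```text
10 shift [ 0.0006  0.0002 -0.0007] turn [0.0004 0.0003 0.0004] TCP [0.5588 0.2205 0.1453]
15 shift [ 0.031  -0.0005  0.0013] turn [0.0003 0.0165 0.0063] TCP [0.5528 0.2195 0.1459]
20 shift [ 0.0576 -0.0002  0.0003] turn [0.0003 0.0197 0.0075] TCP [0.5476 0.2189 0.1469]
25 shift [ 0.0832  0.0005 -0.0013] turn [0.0003 0.0197 0.0075] TCP [0.5426 0.2184 0.1479]
```

>>> {"method": "jog_arm", "body": {
  "plan": [
    {"x": 0.016,"y": 0,"z": 0.001,"wx": 0,"wy": 0.008,"wz": 0.003},
    {"x": 0.031,"y": -0.0005,"z": 0.0013,"wx": 0,"wy": 0.0165,"wz": 0.0063},
    {"x": 0.045,"y": -0.0003,"z": 0.001,"wx": 0,"wy": 0.018,"wz": 0.007},
    {"x": 0.0576,"y": 0,"z": 0,"wx": 0,"wy": 0.0197,"wz": 0.0075},
    {"x": 0.0576,"y": 0,"z": 0,"wx": 0,"wy": 0.0197,"wz": 0.0075},
    {"x": 0.0576,"y": 0,"z": 0,"wx": 0,"wy": 0.0197,"wz": 0.0075}
  ]
}}

```text
t: 7.85
eef_pos: [0.5475, 0.219, 0.147]
tool_rot: [-0.106, -0.055, 0.993, -0.009]
contact_force: [0.1, 0.2, -2.0]
gripper_width: 0.411
```

```bash
python3 - <<'E'
from plan import *
togo([.5,.2,.2])
plan(70,[20,25,30,40,50])
shot('wrist','w5.png')
E
```

```text
t 7.85 pos [0.5475 0.219  0.147 ] w 0.411 F [ 0.12  0.24 -2.03] T [ 0.   -0.23  0.01]
shift/0.2: [ 0.297 -0.07  -0.207]
20 shift [-0.0009 -0.0004  0.0006] turn [0.0004 0.0002 0.0001] TCP [0.5476 0.2189 0.1469]
25 shift [ 0.0248 -0.0003  0.0006] turn [0.0004 0.0002 0.0001] TCP [0.5426 0.2184 0.1479]
30 shift [ 0.0505 -0.0003  0.0006] turn [0.0004 0.0002 0.0001] TCP [0.5377 0.2178 0.149 ]
40 shift [ 0.1018 -0.0003  0.0005] turn [0.0004 0.0002 0.0001] TCP [0.5277 0.2167 0.1512]
50 shift [ 0.1531 -0.0003  0.0005] turn [0.0004 0.0002 0.0001] TCP [0.5177 0.2156 0.1534]
```

View pics/w5.png

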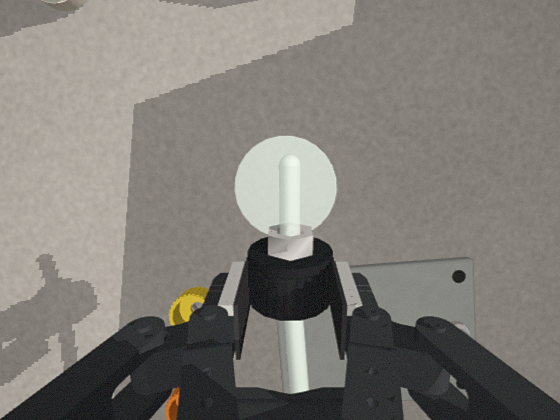

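Laterally aligned (nut and tube both at column 290). Slight downward force (−2 N vs weight −0.7): the cap rides a bit high, so lower ~1 mm.

>>> {"method": "jog_arm", "body": {
  "plan": [
    {"x": 0,"y": 0,"z": 0.003,"wx": 0,"wy": 0,"wz": 0},
    {"x": 0,"y": 0,"z": 0.005,"wx": 0,"wy": 0,"wz": 0},
    {"x": 0,"y": 0,"z": 0.005,"wx": 0,"wy": 0,"wz": 0},
    {"x": 0,"y": 0,"z": 0.005,"wx": 0,"wy": 0,"wz": 0}
  ]
}}

```text
t: 8.23
eef_pos: [0.5473, 0.219, 0.146]
tool_rot: [-0.106, -0.055, 0.993, -0.009]
contact_force: [0.4, 0.8, 0.2]
gripper_width: 0.41
```

```bash
python3 - <<'E'
from plan import *
togo([.5,.2,.2])
E
```

```text
t 8.23 pos [0.5473 0.219  0.146 ] w 0.41 F [0.44 0.75 0.18] T [ 0.   -0.32 -0.01]
shift/0.2: [ 0.297 -0.07  -0.212]
```

>>> {"method": "jog_arm", "body": {
  "plan": [
    {"x": 0.012,"y": 0,"z": -0.002,"wx": 0,"wy": 0,"wz": 0},
    {"x": 0.025,"y": 0,"z": -0.002,"wx": 0,"wy": 0,"wz": 0},
    {"x": 0.037,"y": 0,"z": -0.002,"wx": 0,"wy": 0,"wz": 0},
    {"x": 0.05,"y": 0,"z": -0.002,"wx": 0,"wy": 0,"wz": 0},
    {"x": 0.05,"y": 0,"z": -0.002,"wx": 0,"wy": 0,"wz": 0},
    {"x": 0.05,"y": 0,"z": -0.002,"wx": 0,"wy": 0,"wz": 0}
  ]
}}

```text
t: 8.73
eef_pos: [0.5376, 0.2179, 0.1487]
tool_rot: [-0.105, -0.055, 0.993, -0.009]
contact_force: [0.9, -0.5, -1.0]
gripper_width: 0.413
```

```bash
python3 - <<'E'
from plan import *
togo([.5,.2,.2])
plan(70,[30,40,50,60])
E
```

```text
t 8.73 pos [0.5376 0.2179 0.1487] w 0.413 F [ 0.89 -0.51 -1.04] T [ 0.01 -0.27 -0.02]
shift/0.2: [ 0.246 -0.07  -0.209]
30 shift [-0.0001 -0.0007 -0.0019] turn [0.0004 0.0003 0.0002] TCP [0.5377 0.2178 0.149 ]
40 shift [ 0.0513 -0.0007 -0.0019] turn [0.0004 0.0003 0.0002] TCP [0.5277 0.2167 0.1512]
50 shift [ 0.1026 -0.0007 -0.002 ] turn [0.0004 0.0003 0.0002] TCP [0.5177 0.2156 0.1534]
60 shift [ 0.1539 -0.0006 -0.002 ] turn [0.0004 0.0003 0.0002] TCP [0.5077 0.2145 0.1555]
```

Forces small. Continue along the bent part.

>>> {"method": "jog_arm", "body": {
  "plan": [
    {"x": 0.013,"y": 0,"z": 0,"wx": 0,"wy": 0,"wz": 0},
    {"x": 0.026,"y": 0,"z": 0,"wx": 0,"wy": 0,"wz": 0},
    {"x": 0.039,"y": 0,"z": 0,"wx": 0,"wy": 0,"wz": 0},
    {"x": 0.052,"y": 0,"z": 0,"wx": 0,"wy": 0,"wz": 0},
    {"x": 0.052,"y": 0,"z": 0,"wx": 0,"wy": 0,"wz": 0},
    {"x": 0.052,"y": 0,"z": 0,"wx": 0,"wy": 0,"wz": 0}
  ]
}}

```text
t: 9.23
eef_pos: [0.5273, 0.2169, 0.151]
tool_rot: [-0.105, -0.055, 0.993, -0.009]
contact_force: [0.8, -1.0, -1.4]
gripper_width: 0.413
```

```bash
python3 - <<'E'
from plan import *
togo([.5,.2,.2])
v=shot('wrist')[:,:,::-1]
cv2.imwrite('pics/w6.png',cv2.resize(v[120:400,190:390],None,fx=2,fy=2,interpolation=cv2.INTER_CUBIC))
E
```

```text
t 9.23 pos [0.5273 0.2169 0.151 ] w 0.413 F [ 0.8  -1.05 -1.45] T [ 0.05 -0.28  0.02]
shift/0.2: [ 0.193 -0.07  -0.209]
```

View pics/w6.png

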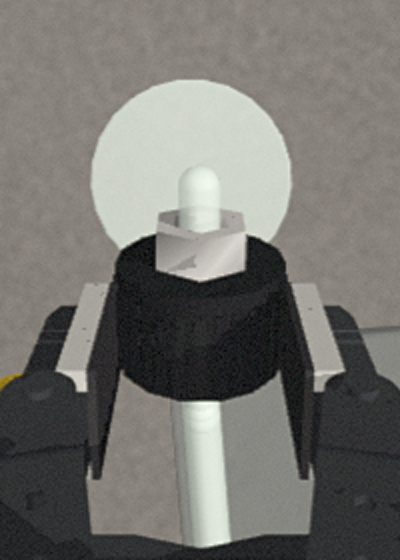

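Still centred (tube 200, nut 201). Last stretch, up to the bore leaving the end.

>>> {"method": "jog_arm", "body": {
  "plan": [
    {"x": 0.013,"y": 0,"z": 0.002,"wx": 0,"wy": 0,"wz": 0},
    {"x": 0.026,"y": 0,"z": 0.002,"wx": 0,"wy": 0,"wz": 0},
    {"x": 0.039,"y": 0,"z": 0.002,"wx": 0,"wy": 0,"wz": 0},
    {"x": 0.052,"y": 0,"z": 0.002,"wx": 0,"wy": 0,"wz": 0},
    {"x": 0.065,"y": 0,"z": 0.002,"wx": 0,"wy": 0,"wz": 0},
    {"x": 0.065,"y": 0,"z": 0.002,"wx": 0,"wy": 0,"wz": 0}
  ]
}}

```text
t: 9.78
eef_pos: [0.5142, 0.2154, 0.1534]
tool_rot: [-0.106, -0.055, 0.993, -0.009]
contact_force: [0.1, 0.8, -1.6]
gripper_width: 0.412
```

>>> {"method": "jog_arm", "body": {
  "plan": [
    {"x": 0.02,"y": 0,"z": 0,"wx": 0,"wy": 0,"wz": 0},
    {"x": 0.04,"y": 0,"z": 0,"wx": 0,"wy": 0,"wz": 0},
    {"x": 0.06,"y": 0,"z": 0,"wx": 0,"wy": 0,"wz": 0},
    {"x": 0.08,"y": 0,"z": 0,"wx": 0,"wy": 0,"wz": 0},
    {"x": 0.1,"y": 0,"z": 0,"wx": 0,"wy": 0,"wz": 0},
    {"x": 0.13,"y": 0,"z": 0,"wx": 0,"wy": 0,"wz": 0},
    {"x": 0.16,"y": 0,"z": 0,"wx": 0,"wy": 0,"wz": 0},
    {"x": 0.2,"y": 0,"z": 0,"wx": 0,"wy": 0,"wz": 0},
    {"x": 0.24,"y": 0,"z": 0,"wx": 0,"wy": 0,"wz": 0},
    {"x": 0.24,"y": 0,"z": 0,"wx": 0,"wy": 0,"wz": 0},
    {"x": 0.24,"y": 0,"z": 0,"wx": 0,"wy": 0,"wz": 0}
  ]
}}

```text
t: 10.7
eef_pos: [0.4672, 0.2104, 0.1639]
tool_rot: [-0.105, -0.056, 0.993, -0.009]
contact_force: [0.2, -0.1, -0.1]
gripper_width: 0.412
```

```bash
python3 - <<'E'
from plan import *
# tray pose from both cameras
for c in('top','side'):
    shot(c)
    for t,z in(('empty_half',.004),('tray',0),('jar',0)): print(c,t,[(atz(c,r['location'],z).round(4),round(r['confidence'],2)) for r in finder.place_of(c,t)[:2]])
togo([.47,.0,.25],0)
v=shot('wrist')[:,:,::-1]
cv2.imwrite('pics/w7.png',v)
E
```

```text
top empty_half [(array([ 0.5844, -0.3015,  0.004 ]), 0.62), (array([0.5164, 0.2118, 0.004 ]), 0.54)]
top tray [(array([ 0.585 , -0.2399,  0.    ]), 0.83)]
top jar [(array([ 0.3633, -0.001 ,  0.    ]), 0.89), (array([0.4945, 0.2449, 0.    ]), 0.72)]
side empty_half [(array([ 0.5911, -0.3067,  0.004 ]), 0.67)]
side tray [(array([ 0.5885, -0.2438,  0.    ]), 0.62)]
side jar [(array([0.3654, 0.0037, 0.    ]), 0.82)]
t 11.1 pos [0.4677 0.2102 0.1634] w 0.41 F [-0.34 -0.07 -1.14] T [ 0.06 -0.24 -0.03]
shift/0.2: [ 0.193 -1.049 -0.394]
turn/180: [-0.0059 -0.0674  0.0352]
```

View pics/w7.png

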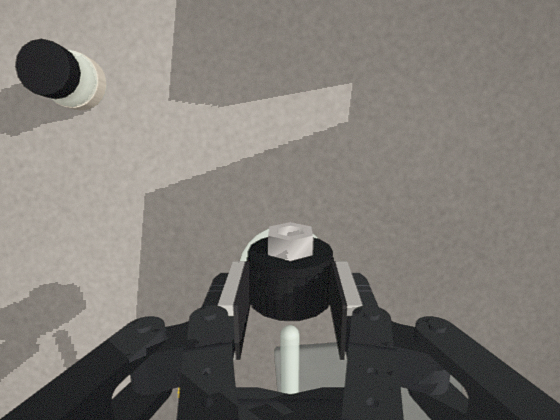

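The cap is off the tube (tube end clearly behind it at (290,335)) and held. Lift, level the tool and carry towards the tray.

>>> {"method": "jog_arm", "body": {
  "plan": [
    {"x": 0.08,"y": 0,"z": -0.2,"wx": 0,"wy": -0.01,"wz": 0},
    {"x": 0.16,"y": 0,"z": -0.4,"wx": 0,"wy": -0.03,"wz": 0.01},
    {"x": 0.24,"y": -0.1,"z": -0.6,"wx": -0.003,"wy": -0.05,"wz": 0.02},
    {"x": 0.24,"y": -0.25,"z": -0.64,"wx": -0.006,"wy": -0.067,"wz": 0.035},
    {"x": 0.24,"y": -0.4,"z": -0.64,"wx": -0.006,"wy": -0.067,"wz": 0.035},
    {"x": 0.24,"y": -0.55,"z": -0.64,"wx": -0.006,"wy": -0.067,"wz": 0.035},
    {"x": 0.24,"y": -0.7,"z": -0.64,"wx": -0.006,"wy": -0.067,"wz": 0.035},
    {"x": 0.24,"y": -0.85,"z": -0.64,"wx": -0.006,"wy": -0.067,"wz": 0.035},
    {"x": 0.24,"y": -1,"z": -0.64,"wx": -0.006,"wy": -0.067,"wz": 0.035},
    {"x": 0.24,"y": -1,"z": -0.64,"wx": -0.006,"wy": -0.067,"wz": 0.035}
  ]
}}

```text
t: 11.98
eef_pos: [0.4702, 0.0036, 0.3005]
tool_rot: [-0.0, 0.004, 1.0, -0.001]
contact_force: [-1.0, 0.8, -0.1]
gripper_width: 0.41
```

```bash
python3 - <<'E'
from plan import *
togo([.588,-.306,.2],0)
E
```

```text
t 11.98 pos [0.4702 0.0036 0.3005] w 0.41 F [-0.97  0.79 -0.08] T [-0.02  0.02 -0.05]
shift/0.2: [-0.602 -1.542  0.504]
turn/180: [-0.0004 -0.0001 -0.0026]
```

>>> {"method": "jog_arm", "body": {
  "plan": [
    {"x": -0.05,"y": -0.15,"z": 0,"wx": 0,"wy": 0,"wz": 0},
    {"x": -0.1,"y": -0.3,"z": 0,"wx": 0,"wy": 0,"wz": 0},
    {"x": -0.2,"y": -0.45,"z": 0,"wx": 0,"wy": 0,"wz": 0},
    {"x": -0.3,"y": -0.6,"z": 0,"wx": 0,"wy": 0,"wz": 0},
    {"x": -0.4,"y": -0.75,"z": 0,"wx": 0,"wy": 0,"wz": 0},
    {"x": -0.5,"y": -0.9,"z": 0,"wx": 0,"wy": 0,"wz": 0},
    {"x": -0.6,"y": -1,"z": 0,"wx": 0,"wy": 0,"wz": -0.003},
    {"x": -0.6,"y": -1,"z": 0,"wx": 0,"wy": 0,"wz": -0.003}
  ]
}}

```text
t: 12.65
eef_pos: [0.5904, -0.2022, 0.3]
tool_rot: [-0.0, 0.001, 1.0, -0.003]
contact_force: [-0.5, 0.3, -1.1]
gripper_width: 0.416
```

>>> {"method": "jog_arm", "body": {
  "plan": [
    {"x": 0,"y": -0.15,"z": 0,"wx": 0,"wy": 0,"wz": 0},
    {"x": 0,"y": -0.3,"z": 0,"wx": 0,"wy": 0,"wz": 0},
    {"x": 0,"y": -0.45,"z": 0,"wx": 0,"wy": 0,"wz": 0},
    {"x": 0,"y": -0.54,"z": 0.1,"wx": 0,"wy": 0,"wz": 0},
    {"x": 0,"y": -0.54,"z": 0.25,"wx": 0,"wy": 0,"wz": 0},
    {"x": 0,"y": -0.54,"z": 0.4,"wx": 0,"wy": 0,"wz": 0},
    {"x": 0,"y": -0.54,"z": 0.5,"wx": 0,"wy": 0,"wz": 0},
    {"x": 0,"y": -0.54,"z": 0.5,"wx": 0,"wy": 0,"wz": 0},
    {"x": 0,"y": -0.54,"z": 0.5,"wx": 0,"wy": 0,"wz": 0}
  ]
}}

```text
t: 13.4
eef_pos: [0.5896, -0.3099, 0.1999]
tool_rot: [-0.001, 0.001, 1.0, -0.002]
contact_force: [0.5, 0.3, 0.3]
gripper_width: 0.408
```

```bash
python3 - <<'E'
from plan import *
togo([.588,-.306,.02],0)
v=shot('wrist')[:,:,::-1].copy()
for t in('empty_half','tray','cap'): print(t,[(np.round(r['location']),atz('wrist',r['location'],.004).round(4),round(r['confidence'],2)) for r in finder.place_of('wrist',t)[:2]])
u=[.588,-.306]
for dx in(-.091,.091):
  for dy in(-.067,.067):
    a=proj('wrist',[u[0]+dx,u[1]+dy,.004])[0];cv2.circle(v,(int(a[0]),int(a[1])),4,(0,0,255),-1)
cv2.imwrite('pics/w8.png',v)
E
```

```text
t 13.4 pos [ 0.5896 -0.3099  0.1999] w 0.408 F [0.52 0.34 0.33] T [-0.01 -0.03 -0.  ]
shift/0.2: [0.006 0.023 0.899]
turn/180: [-0.0013 -0.0008 -0.0008]
empty_half [(array([292., 171.]), array([ 0.5876, -0.3107,  0.004 ]), 0.92)]
tray [(array([362., 168.]), array([ 0.5856, -0.2387,  0.004 ]), 0.86)]
cap [(array([290., 274.]), array([ 0.7067, -0.3125,  0.004 ]), 0.64)]
```

View pics/w8.png

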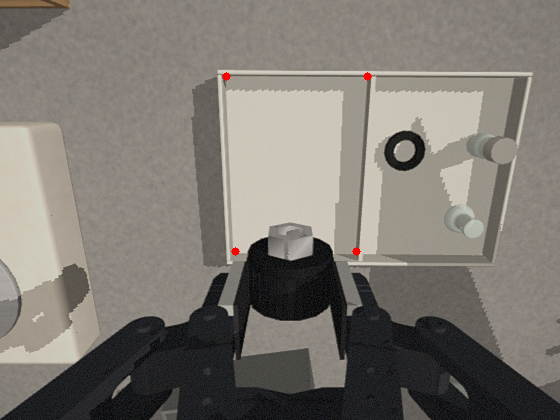

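Markers match the empty half's floor corners. Descend to 3 cm, then feel for the floor.

>>> {"method": "jog_arm", "body": {
  "plan": [
    {"x": 0,"y": 0.01,"z": 0.15,"wx": 0,"wy": 0,"wz": 0},
    {"x": 0,"y": 0.01,"z": 0.3,"wx": 0,"wy": 0,"wz": 0},
    {"x": 0,"y": 0.01,"z": 0.45,"wx": 0,"wy": 0,"wz": 0},
    {"x": 0,"y": 0.01,"z": 0.6,"wx": 0,"wy": 0,"wz": 0},
    {"x": 0,"y": 0.01,"z": 0.72,"wx": 0,"wy": 0,"wz": 0},
    {"x": 0,"y": 0.01,"z": 0.82,"wx": 0,"wy": 0,"wz": 0},
    {"x": 0,"y": 0.01,"z": 0.88,"wx": 0,"wy": 0,"wz": 0},
    {"x": 0,"y": 0.01,"z": 0.92,"wx": 0,"wy": 0,"wz": 0},
    {"x": 0,"y": 0.01,"z": 0.93,"wx": 0,"wy": 0,"wz": 0},
    {"x": 0,"y": 0.01,"z": 0.93,"wx": 0,"wy": 0,"wz": 0}
  ]
}}

```text
t: 14.43
eef_pos: [0.5922, -0.3108, 0.0174]
tool_rot: [0.002, 0.001, 1.0, -0.003]
contact_force: [0.8, 0.6, -0.6]
gripper_width: 0.406
```

>>> {"method": "jog_arm", "body": {
  "plan": [
    {"x": 0,"y": 0,"z": 0.01,"wx": 0,"wy": 0,"wz": 0},
    {"x": 0,"y": 0,"z": 0.02,"wx": 0,"wy": 0,"wz": 0},
    {"x": 0,"y": 0,"z": 0.03,"wx": 0,"wy": 0,"wz": 0},
    {"x": 0,"y": 0,"z": 0.03,"wx": 0,"wy": 0,"wz": 0}
  ]
}}

```text
t: 14.77
eef_pos: [0.5924, -0.3108, 0.0117]
tool_rot: [0.002, 0.001, 1.0, -0.003]
contact_force: [0.1, 1.1, -0.6]
gripper_width: 0.41
```

>>> {"method": "jog_arm", "body": {
  "plan": [
    {"x": 0,"y": 0,"z": 0.01,"wx": 0,"wy": 0,"wz": 0},
    {"x": 0,"y": 0,"z": 0.02,"wx": 0,"wy": 0,"wz": 0},
    {"x": 0,"y": 0,"z": 0.025,"wx": 0,"wy": 0,"wz": 0},
    {"x": 0,"y": 0,"z": 0.025,"wx": 0,"wy": 0,"wz": 0}
  ]
}}

```text
t: 15.1
eef_pos: [0.5922, -0.3106, 0.0063]
tool_rot: [0.002, 0.001, 1.0, -0.003]
contact_force: [-1.0, -0.3, -0.2]
gripper_width: 0.412
```

>>> {"method": "jog_arm", "body": {
  "plan": [
    {"x": 0,"y": 0,"z": 0.005,"wx": 0,"wy": 0,"wz": 0},
    {"x": 0,"y": 0,"z": 0.007,"wx": 0,"wy": 0,"wz": 0},
    {"x": 0,"y": 0,"z": 0.007,"wx": 0,"wy": 0,"wz": 0}
  ]
}}

```text
t: 15.35
eef_pos: [0.5922, -0.3107, 0.0049]
tool_rot: [0.002, 0.001, 1.0, -0.003]
contact_force: [-0.8, 0.4, -0.8]
gripper_width: 0.406
```

>>> {"method": "jog_arm", "body": {
  "plan": [
    {"x": 0,"y": 0,"z": 0.003,"wx": 0,"wy": 0,"wz": 0},
    {"x": 0,"y": 0,"z": 0.005,"wx": 0,"wy": 0,"wz": 0},
    {"x": 0,"y": 0,"z": 0.005,"wx": 0,"wy": 0,"wz": 0}
  ]
}}

```text
t: 15.6
eef_pos: [0.5923, -0.3108, 0.0048]
tool_rot: [0.002, 0.001, 1.0, -0.003]
contact_force: [-2.7, 2.3, 6.1]
gripper_width: 0.416
```

>>> {"method": "jog_arm", "body": {
  "plan": [
    {"x": 0,"y": 0,"z": 0.003,"wx": 0,"wy": 0,"wz": 0},
    {"x": 0,"y": 0,"z": 0.005,"wx": 0,"wy": 0,"wz": 0},
    {"x": 0,"y": 0,"z": 0.005,"wx": 0,"wy": 0,"wz": 0}
  ]
}}

```text
t: 15.85
eef_pos: [0.5924, -0.3108, 0.0047]
tool_rot: [0.002, 0.001, 1.0, -0.003]
contact_force: [-3.6, 2.0, 8.6]
gripper_width: 0.407
```

Floor contact felt at TCP z 4.8 mm (as computed for the cap), 6–8 N, still held. Release.

>>> {"method": "jog_arm", "body": {
  "plan": [
    {"x": 0,"y": 0,"z": 0,"wx": 0,"wy": 0,"wz": 0},
    {"x": 0,"y": 0,"z": 0,"wx": 0,"wy": 0,"wz": 0},
    {"x": 0,"y": 0,"z": 0,"wx": 0,"wy": 0,"wz": 0},
    {"x": 0,"y": 0,"z": 0,"wx": 0,"wy": 0,"wz": 0},
    {"x": 0,"y": 0,"z": 0,"wx": 0,"wy": 0,"wz": 0},
    {"x": 0,"y": 0,"z": 0,"wx": 0,"wy": 0,"wz": 0}
  ],
  "hand": 0.5
}}

```text
t: 16.35
eef_pos: [0.5923, -0.3108, 0.0045]
tool_rot: [0.002, 0.001, 1.0, -0.003]
contact_force: [-0.1, -0.4, -0.7]
gripper_width: 0.75
```

>>> {"method": "jog_arm", "body": {
  "plan": [
    {"x": 0,"y": 0,"z": -0.05,"wx": 0,"wy": 0,"wz": 0},
    {"x": 0,"y": 0,"z": -0.15,"wx": 0,"wy": 0,"wz": 0},
    {"x": 0,"y": 0,"z": -0.3,"wx": 0,"wy": 0,"wz": 0},
    {"x": 0,"y": 0,"z": -0.45,"wx": 0,"wy": 0,"wz": 0},
    {"x": 0,"y": 0,"z": -0.6,"wx": 0,"wy": 0,"wz": 0},
    {"x": 0,"y": 0,"z": -0.75,"wx": 0,"wy": 0,"wz": 0},
    {"x": 0,"y": 0,"z": -0.9,"wx": 0,"wy": 0,"wz": 0},
    {"x": 0,"y": 0,"z": -0.9,"wx": 0,"wy": 0,"wz": 0},
    {"x": 0,"y": 0,"z": -0.9,"wx": 0,"wy": 0,"wz": 0}
  ]
}}

```text
t: 17.1
eef_pos: [0.5927, -0.3106, 0.1875]
tool_rot: [0.004, 0.002, 1.0, -0.004]
contact_force: [0.0, -0.2, -0.9]
gripper_width: 0.752
```

```bash
python3 - <<'E'
from plan import *
togo([.588,-.306,.2],0)
shot('wrist','w9.png')
for i in range(2):
  for c in('top','wrist'):
    shot(c); print(c,[(atz(c,r['location'],.0235).round(4),round(r['confidence'],2)) for r in finder.place_of(c,'cap')[:4]])
E
```

```text
t 17.1 pos [ 0.5927 -0.3106  0.1875] w 0.752 F [ 0.03 -0.23 -0.9 ] T [ 0.01  0.01 -0.02]
shift/0.2: [ 0.023  0.022 -0.063]
turn/180: [-0.0023  0.0028 -0.001 ]
top [(array([ 0.5559, -0.3066,  0.0235]), 0.82), (array([0.6351, 0.1439, 0.0235]), 0.7), (array([0.7273, 0.151 , 0.0235]), 0.62)]
wrist [(array([ 0.5583, -0.3109,  0.0235]), 0.97)]
top [(array([0.6397, 0.1449, 0.0235]), 0.65), (array([ 0.5669, -0.308 ,  0.0235]), 0.58), (array([0.7182, 0.1492, 0.0235]), 0.55)]
wrist [(array([ 0.559 , -0.3111,  0.0235]), 0.62)]
```

View pics/w9.png

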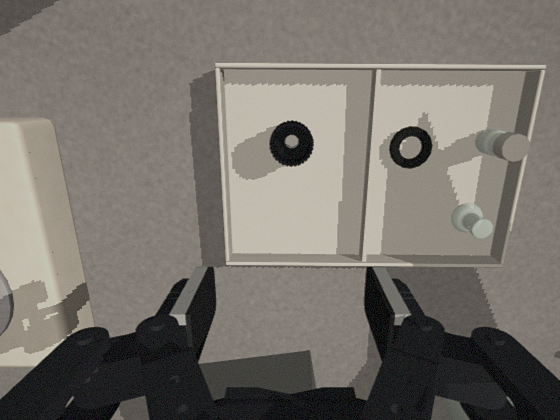

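The cap stands at (292,143), about 30 mm from the middle of the empty half and clear of the walls. The other parts haven't moved and the gripper is clear, so I'm handing in.

```bash
python3 -c "
from station import bot
print(bot.hand_in())"
```

```text
the job is handed in; nothing more can be done
None
```

The cap is off the tube and lies let go in the empty half of the tray. I handed the job in at about 17.3 s of the 70 s; no verdict is reported.

- **Sliding it off:** I gripped the black cap at 20 N and lifted it 2 mm to centre the bore. I then followed the bend, which goes mostly up and slightly left, turning the cap with it. Wrist force readings between the steps stayed at about 2 N or less, including the cap's weight and noise of about 1 N. I couldn't read the load on the glass itself.
- **Laying it down:** I lowered the cap until I felt the floor at 6 to 8 N, still holding it. Then I let go and raised the gripper to about 19 cm.
- **Last checks:** The last wrist picture shows the cap standing on end, about 30 mm from the centre of the empty half and well inside its walls. It tipped up when I let go, so it is not on its side. From the given sizes its centre should be at most 21 mm above the floor, under the 26 mm limit, though I did not measure that. The grommet, stopper and vial are where they were. I never went near the jar or the dish, but did not re-measure them at the end.
- **Disagreement:** Two readings of the cap from the top camera differed by 11 mm in x; two from the wrist camera agreed to 1 mm.

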